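Tighten a cam vice with its square T-key

TASK

Clamp the wooden block that lies loose in the small cam vice: take the T-handled key from its bored wooden stand, set its square end on the socket of the vice's cam and, pressing only lightly, turn it until it drops right down into the socket, then turn it clockwise until the jaw grips the block firmly, but without bruising the wood. Draw the key out again, put it back upright in the large hole of its stand, fully down, and leave everything else on the bench where it lies.

Things in the scene. Friction and masses are not known exactly. Their poses are not given: they have to be found in the camera images.
- key: T-handled key, 92 mm long, 0.2 kg, upright in its stand, at any yaw. Origin: centre of its lower end, z up the shank. Square shank 14 mm (flats along x and y) from z = 2.5 to 45 mm, below it a 10.5 mm square pilot; round shoulder 34 mm across from z = 45; dark wooden cross handle z = 64 to 92 mm, 68 mm long (x), 15 mm thick (y), to be held
- vice: low steel cam vice screwed to the bench, base 216 x 130 x 12 mm, origin at the centre of its underside. Along its x axis: the eccentric cam (56 mm steel disc, pivot at x = -64 mm), moving jaw, block, fixed jaw (cork-lined face at x = +63 mm). Jaws 108 mm wide, up to z = 46 mm. The cam is stiff (0.16 N m): a lightly pressed key does not drag it round; it holds by friction when let go
- socket (a point): centre of the socket's mouth on the cam's axis, z = 38 mm, in a steel boss 36 mm across; axes those of the vice. Socket 15.6 mm square, 16 mm deep (seated, the key's end is 16 mm below). It stands at any unmeasured angle; the key fits every quarter turn, within 0.12 rad. The pilot enters 2.5 mm at any angle, then the shank rests on the rim until the flats agree
- jaw: moving jaw, a steel bar with a 7 mm cork lining that gives, driven along the vice's +x towards the block by the cam, 5 mm per radian that the key turns clockwise seen from above. The grip begins after 0.4 to 1.2 rad, play included; the moment at the key then rises above the friction: a steady 0.2 to 0.25 N m is firm, over 0.35 too much. Origin: underside of its back
- work: the block to be clamped: plain wooden block 78 x 114 x 52 mm, lying loose on the vice's base between the jaws, its 78 mm across the gap. Origin under its middle
- key_block: the key's stand, a wooden block 70 x 110 x 55 mm fixed on the bench, with three holes bored in its top, the large one in the middle. Origin at the centre of its underside
- hole (a point): centre of the mouth of the stand's large hole at its top face, z = 55 mm: 25 mm across, 49 mm deep. With the key home its shoulder rests on the wood and its lower end is 45 mm below this point
- pencil: flat red carpenter's pencil, 143 mm long, lying on the bench; origin under its middle. A bystander
- spare_handle: loose turned wooden tool handle standing on end, 27 mm across and 69 mm tall; origin under it. A bystander
- mallet: wooden mallet lying on the bench, head 116 x 78 x 66 mm, 276 mm long in all; origin under its middle. A bystander
- tin_dish: round pressed-tin dish, 109 mm across and 36 mm high; origin under its middle. A bystander
- folding_rule: folded boxwood rule, 201 x 36 x 4 mm, lying flat; origin under its middle. A bystander
- jack_plane: wooden jack plane, 244 x 87 x 118 mm, standing on its sole; origin under its middle. A bystander

How it is judged:
By the outcome, as a careful person would: the job done as asked, in the order asked, and still so for the second after the job is handed in, with the robot touching nothing.
It also fails if it takes over 64 s, if anything falls off the work surface, if the arm or the gripper's body presses on something with over 40 N, if the wrist force passes 120 N, or if a joint passes its speed limit or range.

ROBOT

A 6-joint arm with a two-finger parallel gripper is mounted at the origin on a cart in front of the work surface, level with it; the furniture and walls round the work are solid. World frame = base frame: x ahead of the robot, y to its left, z up, the work surface at z = 0. Lengths are in mm, angles in rad, forces in N, time in s.
With the tool pointing down it reaches from about 300 to 775 mm from the base axis. Payload 14.6 kg.
Tool frame: the origin (TCP) lies between the finger pads; the fingertips stand manip.tip_reach ahead of it and the grasp point (between the pads) lies 5 mm behind it (manip.tip_reach is the distance from the TCP to the fingertips, in mm); z points along the fingers, y is the line along which they close (so a half turn about z gives the same grasp; the last joint's range is limited). The gripper opens to 94 mm and grips with 3 to 60 N. Pads are 16 mm wide; open, the fingers measure 119 mm over their backs; the gripper's body (75 mm by 177 mm) begins 78 mm behind the grasp point.
Start: joints at [1.245, 0.3, 1.521, -0, 1.321, -0.067], TCP at [140.754, 531.674, 219.446] pointing down, gripper open.
Joint ranges: [-3.03, 3.03], [-0.79, 2.21], [0.23, 2.52], [-1.04, 4.18], [0, 3.07], [-2.55, 2.55]. Speed limits (rad/s): [2.22, 2.22, 2.57, 3.14, 3.14, 3.14].

INTERFACE

Orientations are given as [roll, pitch, yaw] about the fixed x, y, z axes, in that order (R = Rz(yaw) Ry(pitch) Rx(roll)).
In Python, from cell import manip gives the robot as it stands. The module is installed in compiled form; this text tells all that it offers.
- The arm moves only by the shell command python3 -m creep 'ROWS' [FORCE]. ROWS is JSON, a list of rows, each a list of 3 entries, a list of its own where there are three numbers: the opening, from -1 (shut) to 1 (fully open), then the shift along the tool's x, y, z in cm, then the turn about the tool's z in units of 5 degrees (1.0 is 5 degrees). In form: [[grip, [tx, ty, tz], roll], ...]. A call has 1 to 12 rows; each row is the pose to reach, as a shift and turn from the pose commanded when the call began, along the tool's axes at that moment; what a row does not reach only later rows make up. A row lasts 1/10 s, in which the tool goes at most 50 mm and 8.59 degrees, less where a joint would pass 70% of its speed; a pose out of reach is approached as far as the arm can. A call with a gripper value outside its range is refused whole. The fingers move at their own pace and stop on an object; FORCE is the grip in N (left out, the last holds). Time passes only in rows, so rows that repeat a pose let the fingers close. It gives the time, the measured TCP pose, the force, the opening and the grip force at its end, in the units of the state.
- manip.read_state(): the state, without advancing time (a new reading comes with each control period).
- manip.camera(name): name is "side" or "top"; returns the picture (420x560x3 uint8, red, green, blue); there is no depth.
- manip.camera_params(name): a dict with "fovy" (degrees; the focal length in pixels is half the picture's height over the tangent of half this angle, whatever the lens; pixels are square), "cx", "cy" (the principal point, pixels), "origin" and "attitude" of the camera in the world. Camera axes: x right, y down, z forward; pixel columns grow to the right and rows downward; lengths in mm; the calibration is good to about 2 mm. A picture is of the moment at which its call begins. camera_params takes no time and is no camera call.
- manip.sign_off(): hands the job in; it is judged then, once.
The state is a dict: "clock": time; "joints": joint angles; "qd": joint speeds; "effort": joint torques, N m; "eef_pos": TCP position; "eef_rot": TCP orientation; "wrist_force": force on the tool from outside, world axes, zero at the start; "moment": the same for the moment, N m; "finger_gap": finger opening in mm; "finger_force": force on a finger pad.
Only numpy, scipy, OpenCV 4.12 (cv2) and the standard library are available. Lean on these libraries where they do the work, as an engineer would, in place of code of your own. Each camera call takes 0.05 s, during which the arm holds its last target. There are 200 camera calls.

## Working session

There is one attempt and no reset: what is moved stays moved. The work goes in short steps, Python scripts to look and compute and a shell command to move; the robot and the scene stay as the last step left them, time stands still between calls to the robot, and variables do not carry over. Pictures are saved under pics/ and viewed, at most 10 in all, crops included, and the job is handed in when it is done.

```bash
mkdir -p pics
python3 - <<'E'
from cell import manip
import cv2
print(manip.read_state(), manip.tip_reach)
for n in("top","side"):
    cv2.imwrite(f"pics/{n}0.png",cv2.cvtColor(manip.camera(n),cv2.COLOR_RGB2BGR)); print(manip.camera_params(n))
a=cv2.imread("pics/top0.png");b=cv2.imread("pics/side0.png")
E
```

```text
{'clock': 0.0, 'joints': array([ 1.24540882e+00,  3.00467591e-01,  1.52160243e+00,  5.95433675e-06,
        1.32071844e+00, -6.66211878e-02]), 'qd': array([ 0.00189837,  0.00077743, -0.00084196, -0.0003866 , -0.00064703,
       -0.0003338 ]), 'effort': array([-7.92906267e-04, -5.31806481e+01, -3.52734804e+01,  7.08226603e-02,
        2.43505149e-02, -1.13238042e-05]), 'eef_pos': array([140.66775409, 531.43800285, 218.87922031]), 'eef_rot': array([-3.14039988e+00, -8.53620238e-05,  2.88282481e+00]), 'wrist_force': array([ 0.4425965 ,  0.58689618, -0.83643853]), 'moment': array([ 0.01401177, -0.00466765,  0.02583999]), 'finger_force': 0.0, 'finger_gap': 94.18539737989721} 14.0
{'fovy': 48.81644346753136, 'cx': 279.6846369797762, 'cy': 203.52577799415369, 'origin': array([-239.23439185,  395.67228029, 1654.2029214 ]), 'attitude': array([-2.66790701,  0.00322579, -1.99932604])}
{'fovy': 50.01087644603183, 'cx': 282.52746337396167, 'cy': 207.51702849202704, 'origin': array([ 102.09908275, -879.20537196,  978.51457437]), 'attitude': array([-2.2909754 ,  0.00871428, -0.41718454])}
```

View pics/top0.png

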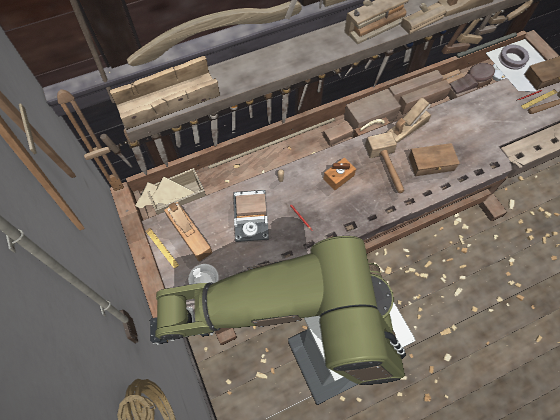

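View pics/side0.png

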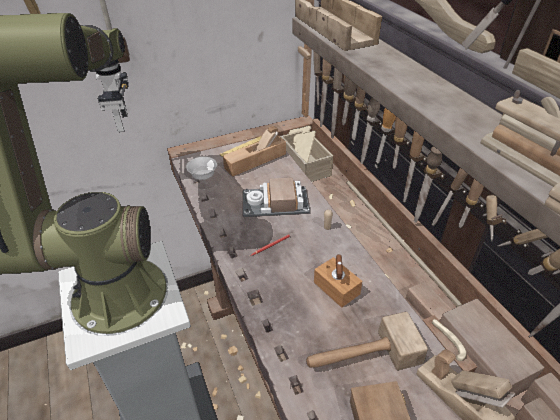

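The top view shows the key in its stand at about (338,172) and the vice at (251,215) with its cam at (250,229). In the side view the stand is at (339,280) and the cam at (255,198). I'll enlarge both.

```bash
cat > h.py <<'E'
from cell import manip
import numpy as np, cv2
from scipy.spatial.transform import Rotation as Ro
def cam(n):
    p=manip.camera_params(n); f=210/np.tan(np.radians(p['fovy']/2))
    return p,f,Ro.from_euler('xyz',p['attitude']).as_matrix()
def ray(n,u,v):
    p,f,R=cam(n); d=R@np.array([(u-p['cx'])/f,(v-p['cy'])/f,1]); return np.array(p['origin']),d
def plane(n,u,v,z):
    o,d=ray(n,u,v); return o+d*(z-o[2])/d[2]
def tri(uv1,uv2):
    a,d=ray('top',*uv1); b,e=ray('side',*uv2)
    s=np.linalg.lstsq(np.c_[d,-e],b-a,rcond=None)[0]; P,Q=a+d*s[0],b+e*s[1]
    return (P+Q)/2,np.linalg.norm(P-Q)
def proj(n,P):
    p,f,R=cam(n); q=R.T@(np.array(P)-p['origin']); return np.array([p['cx']+f*q[0]/q[2],p['cy']+f*q[1]/q[2]])
def shot(n): return cv2.cvtColor(manip.camera(n),cv2.COLOR_RGB2BGR)
def crop(im,x,y,w,h,k): return cv2.resize(im[y:y+h,x:x+w],None,fx=k,fy=k,interpolation=cv2.INTER_CUBIC)
E
python3 - <<'E'
from h import *
t=cv2.imread("pics/top0.png");s=cv2.imread("pics/side0.png")
A=np.vstack([np.hstack([crop(t,220,180,60,66,6),crop(t,315,150,50,66,6)]) ])
B=np.hstack([crop(s,235,170,80,50,5),crop(s,310,248,52,50,5)])
B=cv2.copyMakeBorder(B,0,0,0,max(0,A.shape[1]-B.shape[1]),cv2.BORDER_CONSTANT)[:, :A.shape[1]]
B=B[:204] if False else B
C=np.vstack([A,B[:200]]); cv2.imwrite("pics/c1.png",C); print(C.shape)
print(plane('top',338,174,92),plane('top',250,229,38),plane('side',255,198,38))
E
```

```text
(596, 660, 3)
[ 514.22277322 -194.31612944   92.        ] [464.36283555 204.56746099  38.        ] [466.56426463 184.06692952  38.        ]
```

View pics/c1.png

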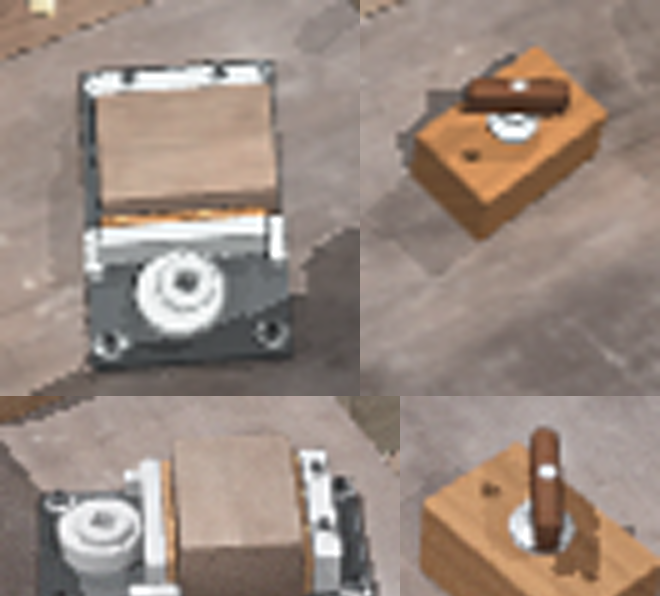

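Crops: socket mouth at about top (250.6,226.5) and side (255.2,194.2). The white dot on the handle's top is at about top (341,164) and side (339,262.6). Next, measure properly.

Run:
```python
from h import *
t=cv2.imread("pics/top0.png");s=cv2.imread("pics/side0.png")
def ct(x,y): return ((x+.5)/6-.5+220,(y+.5)/6-.5+180)
def ck(x,y): return ((x-360+.5)/6-.5+315,(y+.5)/6-.5+150)
def sv(x,y): return ((x+.5)/5-.5+235,(y-396+.5)/5-.5+170)
def sk(x,y): return ((x-400+.5)/5-.5+310,(y-396+.5)/5-.5+248)
np.set_printoptions(precision=1,suppress=True)
print('dot',tri(ck(519,86),sk(547,471)))
print('socket',tri(ct(186,281),sv(103,520)))
print('vice plate',[plane('top',*ct(*p),12) for p in((82,72),(275,62),(292,358),(96,370))])
c=[plane('top',*ck(*p),55) for p in((538,47),(607,115),(484,205),(413,140))]
print('stand top',c,np.mean(c,0),[np.linalg.norm(c[i]-c[i-1]) for i in range(4)])
for n,im,(x,y,w,h) in(('top',t,(325,155,35,20)),('side',s,(325,250,30,35))):
    r=cv2.cvtColor(im[y:y+h,x:x+w],cv2.COLOR_BGR2HSV)
    m=((r[...,2]<135)&(r[...,1]>110)&((r[...,0]<12)|(r[...,0]>170))).astype(np.uint8)
    cs=cv2.findContours(m,0,1)[0]; k=max(cs,key=cv2.contourArea); print(n,cv2.minAreaRect(k),cv2.boundingRect(k))
    v=cv2.fitLine(k,cv2.DIST_L2,0,.01,.01).ravel(); print(v, (x,y))
    print('\n'.join(''.join('#' if q else '.' for q in row) for row in m))
print('hdl ends',plane('top',*ck(465,88),92),plane('top',*ck(569,84),92))
```

```text
dot (array([ 544.2, -222.4,  104. ]), np.float64(0.12638947309508913))
socket (array([472.8, 198.6,  39.9]), np.float64(0.47892150737531264))
vice plate [array([656.3, 198.8,  12. ]), array([609.1,  77.5,  12. ]), array([406.9, 154.6,  12. ]), array([451.4, 271.6,  12. ])]
stand top [array([ 591.2, -268.4,   55. ]), array([ 524. , -284.9,   55. ]), array([ 496.8, -177.4,   55. ]), array([ 561. , -157.4,   55. ])] [ 543.2 -222.    55. ] [np.float64(114.97986167146007), np.float64(69.20277754450488), np.float64(110.91601682629444), np.float64(67.1980317172688)]
top ((16.0, 10.5), (5.0, 16.0), 90.0) (8, 8, 17, 6)
[ 1.  -0.  15.5 11. ] (325, 155)
...................................
...................................
...................................
...................................
...................................
...................................
...................................
...................................
.........##.##.....................
........#....##....######..........
........#.............###..........
........###########.#####..........
........#####..##
[... 864 characters left out ...]
......##.................
...........##...#.............
............#...#.............
...........##...#.............
............#..##.............
............#..##.............
............#..###............
............##..#.............
............#..#..............
............#####.............
............#.###.............
.............####.............
............##.#..............
.............###.......#......
.............#................
..............................
..............................
..............................
..............................
..............................
..............................
hdl ends [ 563.8 -194.    92. ] [ 537.8 -257.9   92. ]
```

```bash
cat >> h.py <<'E'
np.set_printoptions(precision=2,suppress=True)
def go(P,yaw=None,nrow=None):
    "shift (cm, tool axes) and turn (5 deg units) from the measured pose to TCP P, yaw in degrees"
    s=manip.read_state(); R=Ro.from_euler('xyz',s['eef_rot']).as_matrix()
    d=R.T@(np.array(P,float)-s['eef_pos'])/10; y=np.degrees(s['eef_rot'][2])
    r=0 if yaw is None else -((yaw-y+180)%360-180)/5
    print('shift',d,'turn %.2f'%r,'pos',s['eef_pos'],'yaw %.2f'%y,'F',s['wrist_force'],'M',s['moment'],'t %.2f'%s['clock'])
E
python3 - <<'E'
from h import *
def ck(x,y): return ((x-360+.5)/6-.5+315,(y+.5)/6-.5+150)
a,b=plane('top',*ck(465,88),102),plane('top',*ck(569,84),102); d=a-b
print(a,b,np.linalg.norm(d),np.degrees(np.arctan2(d[1],d[0])))
go([543.8,-222.3,200],68)
E
```

```text
[ 558.63 -190.24  102.  ] [ 532.87 -253.72  102.  ] 68.51251808100756 67.91412873381631
shift [-58.26 -62.55   1.96] turn 19.43 pos [140.68 531.49 218.95] yaw 165.17 F [-0.13  0.62  0.32] M [0.06 0.04 0.01] t 0.10
```

```bash
python3 -m creep '[[1,[-58.3,-62.5,2],19.4],[1,[-58.3,-62.5,2],19.4],[1,[-58.3,-62.5,2],19.4],[1,[-58.3,-62.5,2],19.4],[1,[-58.3,-62.5,2],19.4],[1,[-58.3,-62.5,2],19.4],[1,[-58.3,-62.5,2],19.4],[1,[-58.3,-62.5,2],19.4],[1,[-58.3,-62.5,2],19.4],[1,[-58.3,-62.5,2],19.4],[1,[-58.3,-62.5,2],19.4],[1,[-58.3,-62.5,2],19.4]]' 50; python3 -c "
from h import *
go([544.5,-222.3,180],68)"
```

```text
clock: 1.3
eef_pos: [424.5, 0.8, 205.4]
eef_rot: [3.141, -0.0, 1.184]
wrist_force: [0.4, 0.4, 0.2]
finger_gap: 93.8
finger_force: 0.0
shift [-16.13  19.53   2.54] turn -0.03 pos [424.48   0.78 205.41] yaw 67.83 F [0.38 0.43 0.16] M [-0.02  0.12  0.01] t 1.30
```

```bash
python3 -m creep '[[1,[-16.1,19.5,2.5],0],[1,[-16.1,19.5,2.5],0],[1,[-16.1,19.5,2.5],0],[1,[-16.1,19.5,2.5],0],[1,[-16.1,19.5,2.5],0],[1,[-16.1,19.5,2.5],0],[0,[-16.1,19.5,2.5],0],[0,[-16.1,19.5,2.5],0]]' 50
python3 - <<'E'
from h import *
go([544.5,-222.3,91],68)
t=shot('top');s=shot('side')
C=np.hstack([crop(t,310,125,65,90,6),crop(s,305,190,65,90,6)]);cv2.imwrite("pics/c2.png",C)
E
```

```text
clock: 2.1
eef_pos: [544.9, -218.1, 180.4]
eef_rot: [-3.141, -0.0, 1.19]
wrist_force: [-0.0, 0.6, 0.1]
finger_gap: 81.1
finger_force: 0.0
shift [-0.4   0.12  8.94] turn 0.04 pos [ 544.86 -218.14  180.41] yaw 68.20 F [-0.03  0.61  0.05] M [-0.08  0.13 -0.08] t 2.10
```

View pics/c2.png

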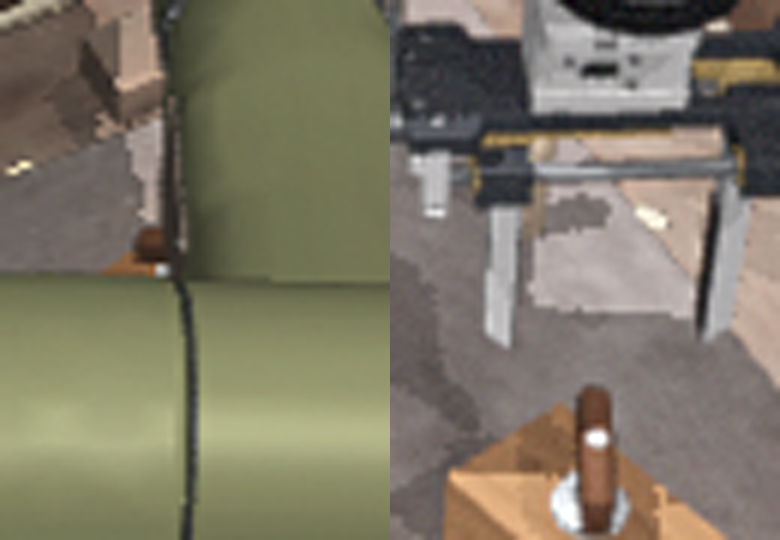

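The side view shows the fingers straddling the handle, aligned with it (dot at about (404,263) in the frame). The top view is hidden by the arm. Descending.

```bash
python3 -m creep '[[0.4,[-0.1,0.1,3],0],[0.2,[-0.1,0.1,6],0],[0,[-0.1,0.1,8.9],0],[0,[-0.1,0.1,8.9],0],[0,[-0.1,0.1,8.9],0],[0,[-0.1,0.1,8.9],0]]' 20;python3 -c "
from h import *
go([544.5,-222.3,91],68)"
```

```text
clock: 2.8
eef_pos: [546.6, -220.4, 93.6]
eef_rot: [3.139, 0.0, 1.19]
wrist_force: [-0.3, 0.2, -0.4]
finger_gap: 47.2
finger_force: 0.0
shift [-0.25 -0.12  0.26] turn 0.04 pos [ 546.56 -220.38   93.6 ] yaw 68.20 F [-0.29  0.17 -0.41] M [-0.03  0.1   0.04] t 2.80
```

```bash
python3 -m creep '[[-0.3,[-0.25,-0.1,0.25],0],[-0.6,[-0.25,-0.1,0.25],0],[-1,[-0.25,-0.1,0.25],0],[-1,[-0.25,-0.1,0.25],0],[-1,[-0.25,-0.1,0.25],0],[-1,[-0.25,-0.1,0.25],0]]' 10;python3 -c "
from h import *
go([544.5,-222.3,91],68)"
```

```text
clock: 3.4
eef_pos: [544.1, -222.4, 89.2]
eef_rot: [3.141, 0.0, 1.19]
wrist_force: [-0.8, 0.7, 2.9]
finger_gap: 16.3
finger_force: 8.9
shift [ 0.02  0.04 -0.18] turn 0.03 pos [ 544.06 -222.35   89.21] yaw 68.17 F [-0.81  0.74  2.93] M [-0.17  0.12 -0.01] t 3.40
```

```bash
python3 -m creep '[[-1,[0,0,0],0],[-1,[0,0,0],0],[-1,[0,0,0],0],[-1,[0,0,-0.2],0],[-1,[0,0,-1.5],0],[-1,[0,0,-4],0],[-1,[0,0,-7],0],[-1,[0,0,-10],0],[-1,[0,0,-10],0]]' 50;python3 - <<'E'
from h import *
go([472,198.4,180],68)
s=shot('side');cv2.imwrite("pics/c3.png",crop(s,280,170,110,130,5)[:600])
E
```

```text
clock: 4.3
eef_pos: [545.1, -222.8, 193.7]
eef_rot: [3.135, 0.0, 1.19]
wrist_force: [-1.3, -0.1, -1.1]
finger_gap: 14.9
finger_force: 70.3
shift [ 36.39 -22.46   1.2 ] turn 0.03 pos [ 545.11 -222.82  193.69] yaw 68.17 F [-1.28 -0.07 -1.12] M [-0.1   0.05 -0.03] t 4.30
```

View pics/c3.png

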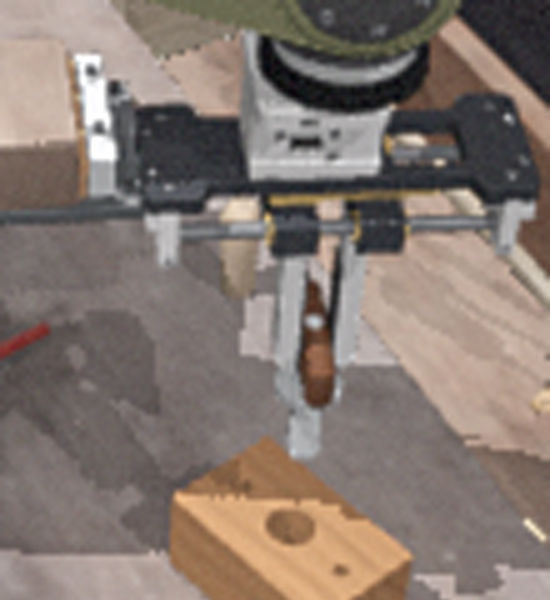

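Key is held upright and clear of the stand. The hole shows at side pixel (337.8,275.2).

```bash
python3 -m creep '[[-1,[36.4,-22.5,1.2],-18.4],[-1,[36.4,-22.5,1.2],-18.4],[-1,[36.4,-22.5,1.2],-18.4],[-1,[36.4,-22.5,1.2],-18.4],[-1,[36.4,-22.5,1.2],-18.4],[-1,[36.4,-22.5,1.2],-18.4],[-1,[36.4,-22.5,1.2],-18.4],[-1,[36.4,-22.5,1.2],-18.4],[-1,[36.4,-22.5,1.2],-18.4],[-1,[36.4,-22.5,1.2],-18.4],[-1,[36.4,-22.5,1.2],-18.4],[-1,[36.4,-22.5,1.2],-18.4]]' 50;python3 - <<'E'
from h import *
print('hole',plane('side',337.8,275.2,55))
go([472,198.4,180],160)
s=shot('side');cv2.imwrite("pics/s4.png",s);t=shot('top');cv2.imwrite("pics/t4.png",t)
E
```

```text
clock: 5.55
eef_pos: [469.7, 199.3, 175.7]
eef_rot: [-3.14, -0.002, 2.798]
wrist_force: [0.3, 0.1, -1.6]
finger_gap: 14.6
finger_force: 70.2
hole [ 544.4  -223.11   55.  ]
shift [-0.25 -0.01 -0.43] turn 0.06 pos [469.67 199.33 175.71] yaw 160.29 F [ 0.27  0.11 -1.56] M [-0.04 -0.03  0.  ] t 5.55
```

```bash
python3 -m creep '[[-1,[-0.25,0,2],0],[-1,[-0.25,0,4],0],[-1,[-0.25,0,5.2],0],[-1,[-0.25,0,5.2],0],[-1,[-0.25,0,5.2],0],[-1,[-0.25,0,5.2],0]]' 50;python3 - <<'E'
from h import *
go([472,198.4,122],160)
s=shot('side');t=shot('top');a=cv2.imread("pics/side0.png");b=cv2.imread("pics/top0.png")
C=np.hstack([crop(a,235,180,40,35,9),crop(s,235,180,40,35,9)]);D=np.hstack([crop(b,232,210,40,30,9),crop(t,232,210,40,30,9)])
cv2.imwrite("pics/c4.png",np.vstack([C,D])[:600])
E
```

```text
clock: 6.25
eef_pos: [473.1, 198.6, 125.8]
eef_rot: [3.141, 0.001, 2.795]
wrist_force: [0.2, 0.3, -1.3]
finger_gap: 14.7
finger_force: 70.2
shift [ 0.1  -0.06  0.38] turn 0.03 pos [473.13 198.57 125.83] yaw 160.14 F [ 0.16  0.35 -1.31] M [-0.04 -0.02  0.02] t 6.25
```

View pics/c4.png

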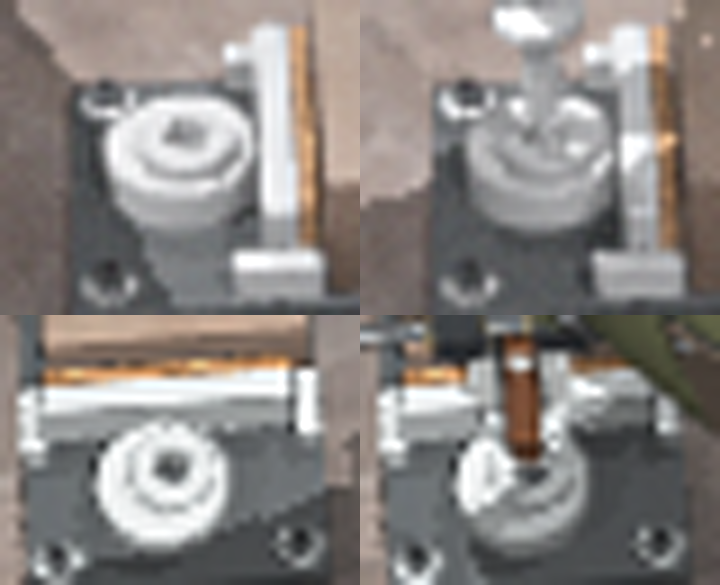

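Key end hangs just above the socket in both views, aligned within about 1 mm. Touching down gently.

```bash
python3 -m creep '[[-1,[0,0,0.5],0],[-1,[0,0,0.8],0],[-1,[0,0,0.8],0],[-1,[0,0,0.8],0]]' 50;python3 -c "
from h import *
go([472.8,198.5,115],160)"
python3 -m creep '[[-1,[0,0,0.1],0],[-1,[0,0,0.2],0],[-1,[0,0,0.2],0],[-1,[0,0,0.2],0]]' 50;python3 -c "
from h import *
go([472.8,198.5,115],160)"
```

```text
clock: 6.75
eef_pos: [472.7, 198.5, 116.8]
eef_rot: [-3.141, -0.0, 2.796]
wrist_force: [0.1, -0.1, -2.9]
finger_gap: 15.0
finger_force: 70.2
shift [-0.01  0.01  0.18] turn 0.03 pos [472.69 198.46 116.84] yaw 160.17 F [ 0.06 -0.09 -2.87] M [0.02 0.04 0.04] t 6.75
clock: 7.15
eef_pos: [472.7, 198.4, 114.9]
eef_rot: [-3.142, -0.0, 2.796]
wrist_force: [-0.8, 1.1, -1.6]
finger_gap: 14.3
finger_force: 70.2
shift [-0.01  0.01 -0.01] turn 0.03 pos [472.69 198.45 114.89] yaw 160.17 F [-0.85  1.11 -1.61] M [ 0.07 -0.08 -0.01] t 7.15
```

```bash
python3 -m creep '[[-1,[0,0,0.05],0],[-1,[0,0,0.1],0],[-1,[0,0,0.1],0],[-1,[0,0,0.1],0]]' 50;python3 -c "
from h import *
go([472.8,198.5,115],160)"
```

```text
clock: 7.55
eef_pos: [472.9, 198.5, 114.4]
eef_rot: [3.141, 0.001, 2.796]
wrist_force: [-1.4, -0.0, 5.0]
finger_gap: 15.0
finger_force: 70.4
shift [ 0.01 -0.01 -0.06] turn 0.03 pos [472.93 198.51 114.42] yaw 160.17 F [-1.44 -0.03  5.01] M [-0.15  0.33 -0.01] t 7.55
```

```bash
g(){ python3 -c "
from h import *
go([472.8,198.5,115],160)"; }; python3 -m creep '[[-1,[0,0,0],0.8],[-1,[0,0,0],1.6],[-1,[0,0,0],1.6]]' >/dev/null; g; python3 -m creep '[[-1,[0,0,0],0.8],[-1,[0,0,0],1.6],[-1,[0,0,0],1.6]]' >/dev/null; g
```

```text
shift [ 0.03 -0.01 -0.07] turn -1.58 pos [473.05 198.43 114.29] yaw 152.11 F [ 0.72 -0.51  3.8 ] M [-0.32 -0.17 -0.02] t 7.85
shift [ 0.02 -0.01 -0.08] turn -3.16 pos [472.98 198.43 114.18] yaw 144.21 F [ 1.19 -0.34  2.83] M [-0.18 -0.22 -0.06] t 8.15
```

```bash
g(){ python3 -c "
from h import *
go([472.8,198.5,115],160)"; }; python3 -m creep '[[-1,[0,0,0.03],0.4],[-1,[0,0,0.05],0.8],[-1,[0,0,0.05],0.8]]' >/dev/null; g; python3 -m creep '[[-1,[0,0,0],0.6],[-1,[0,0,0],1.2],[-1,[0,0,0],1.2]]' >/dev/null; g
```

```text
shift [-0.01 -0.02 -0.17] turn -3.94 pos [472.84 198.69 113.31] yaw 140.32 F [ 2.13  2.07 -1.67] M [ 0.54 -0.65  0.05] t 8.45
shift [ 0.01 -0.03 -0.16] turn -5.14 pos [473.04 198.63 113.38] yaw 134.29 F [ 3.98  2.14 -2.1 ] M [ 0.59 -1.14 -0.01] t 8.75
```

```bash
g(){ python3 -c "
from h import *
go([472.8,198.5,115],160)"; }; python3 -m creep '[[-1,[0,0,0.1],0],[-1,[0,0,0.15],0],[-1,[0,0,0.15],0]]' >/dev/null; g
```

```text
shift [-0.   -0.03 -0.29] turn -5.14 pos [473.04 198.74 112.06] yaw 134.32 F [ 4.58  3.28 -0.06] M [ 0.9  -1.16  0.06] t 9.05
```

```bash
g(){ python3 -c "
from h import *
go([472.8,198.5,101.2],160)"; }; python3 -m creep '[[-1,[0,0.06,0],0],[-1,[0,0.06,0.2],0],[-1,[0,0.06,0.4],0],[-1,[0,0.06,0.4],0]]' >/dev/null; g
```

```text
shift [-0.   -0.06  0.64] turn -5.16 pos [473.25 198.95 107.61] yaw 134.21 F [ 5.09  3.05 -2.11] M [ 0.78 -1.3   0.01] t 9.45
```

```bash
g(){ python3 -c "
from h import *
go([472.8,198.5,101.2],160)"; }; python3 -m creep '[[-1,[0,0.06,0.2],0],[-1,[0,0.06,0.4],0],[-1,[0,0.06,0.55],0],[-1,[0,0.06,0.55],0]]' >/dev/null; g;python3 -m creep '[[-1,[0,0.05,0.1],0],[-1,[0,0.05,0.15],0],[-1,[0,0.05,0.15],0]]' >/dev/null; g
```

```text
shift [-0.   -0.1   0.08] turn -5.16 pos [473.49 199.17 102.05] yaw 134.18 F [ 4.4   1.42 -4.55] M [ 0.37 -1.11  0.01] t 9.85
shift [ 0.   -0.13 -0.  ] turn -5.17 pos [473.78 199.4  101.2 ] yaw 134.17 F [ 0.22 -0.6   4.88] M [-0.41 -0.1  -0.02] t 10.15
```

```bash
g(){ python3 -c "
from h import *
go([473.8,199.4,101.2],160)"; }; python3 -m creep '[[-1,[0,0,-0.03],0.6],[-1,[0,0,-0.03],1.2],[-1,[0,0,-0.03],2],[-1,[0,0,-0.03],2]]' >/dev/null; g;python3 -m creep '[[-1,[0,0,0],0.8],[-1,[0,0,0],1.4],[-1,[0,0,0],1.4]]' >/dev/null; g
```

```text
shift [0. 0. 0.] turn -7.18 pos [473.78 199.38 101.24] yaw 124.12 F [ 1.03 -2.21  2.65] M [-0.49 -0.34  0.1 ] t 10.55
shift [-0.    0.    0.01] turn -8.55 pos [473.78 199.41 101.25] yaw 117.24 F [ 0.38 -2.52  3.36] M [-0.68 -0.17  0.12] t 10.85
```

```bash
g(){ python3 -c "
from h import *
go([473.8,199.4,101.2],160)"; }; python3 -m creep '[[-1,[0,0,0],0.6],[-1,[0,0,0],1]]' >/dev/null; g;python3 -m creep '[[-1,[0,0,0],0.6],[-1,[0,0,0],1]]' >/dev/null; g;python3 -m creep '[[-1,[0,0,0],0.5],[-1,[0,0,0],1]]' >/dev/null; g
```

```text
shift [-0.  0.  0.] turn -9.55 pos [473.78 199.41 101.23] yaw 112.26 F [ 1.28 -3.1   3.49] M [-0.74 -0.1   0.15] t 11.05
shift [-0.  0.  0.] turn -10.55 pos [473.78 199.43 101.24] yaw 107.26 F [ 0.05 -2.86  3.87] M [-0.75 -0.12  0.16] t 11.25
shift [-0.    0.    0.01] turn -11.55 pos [473.76 199.43 101.25] yaw 102.27 F [-0.12 -2.4   2.48] M [-0.71 -0.05  0.17] t 11.45
```

```bash
g(){ python3 -c "
from h import *
go([473.8,199.4,101.2],160)"; }; python3 -m creep '[[-1,[0,0,0],0.4],[-1,[0,0,0],0.8]]' >/dev/null; g;python3 -m creep '[[-1,[0,0,0],0.4],[-1,[0,0,0],0.8]]' >/dev/null; g
```

```text
shift [0. 0. 0.] turn -12.34 pos [473.76 199.39 101.24] yaw 98.29 F [ 0.08 -3.04  2.89] M [-0.71 -0.06  0.24] t 11.65
shift [-0.    0.01  0.  ] turn -13.14 pos [473.73 199.41 101.24] yaw 94.29 F [ 0.13 -2.38  3.61] M [-0.76 -0.09  0.21] t 11.85
```

```bash
g(){ python3 -c "
from h import *
go([473.8,199.4,101.2],160)"; }; python3 -m creep '[[-1,[0,0,0],0.4],[-1,[0,0,0],0.6]]' >/dev/null; g
```

```text
shift [-0.    0.01  0.  ] turn -13.75 pos [473.74 199.43 101.23] yaw 91.27 F [ 0.43 -2.62  4.05] M [-0.8   0.07  0.19] t 12.05
```

```bash
g(){ python3 -c "
from h import *
s=manip.read_state();print('%.3f'%s['moment'][2],s['eef_rot'][2]*57.3,s['clock'])"; }; for i in 1 2 3 4; do python3 -m creep '[[-1,[0,0,0],0]]' >/dev/null; g; done
```

```text
0.292 91.28131987094226 12.15
0.272 91.28477999101396 12.25
0.228 91.26726395616228 12.35
0.250 91.26590653749975 12.45
```

```bash
g(){ python3 -c "
from h import *
s=manip.read_state();print('%.3f'%s['moment'][2])"; }; for i in 1 2 3 4 5 6 7 8; do python3 -m creep '[[-1,[0,0,0],0]]' >/dev/null; g; done
```

```text
0.292
0.236
0.169
0.227
0.239
0.287
0.246
0.260
```

```bash
g(){ python3 -c "
from h import *
s=manip.read_state();print('%.3f'%s['moment'][2],s['wrist_force'])"; }; for i in 1 2; do python3 -m creep '[[-1,[0,0,0],-0.3],[-1,[0,0,0],-0.5],[-1,[0,0,0],-0.5]]' >/dev/null; g; done;python3 -m creep '[[-1,[0,0,0],0]]' >/dev/null; g
```

```text
-0.019 [-0.87 -3.84  4.88]
0.017 [-0.44 -3.2   4.84]
-0.020 [-0.11 -3.31  4.66]
```

```bash
python3 -m creep '[[-1,[0,0,-0.2],-0.2],[-1,[0,0,-0.6],-0.2],[-1,[0,0,-1.2],-0.2],[-1,[0,0,-2],-0.2],[-1,[0,0,-4],-0.2],[-1,[0,0,-6],-0.2],[-1,[0,0,-8],-0.2],[-1,[0,0,-8],-0.2]]';python3 - <<'E'
from h import *
go([544,-222.6,185],68)
s=shot('side');a=cv2.imread("pics/side0.png")
C=np.hstack([crop(a,235,150,80,75,5),crop(s,235,150,80,75,5)]);cv2.imwrite("pics/c5.png",C)
E
```

```text
clock: 14.75
eef_pos: [474.9, 200.2, 184.1]
eef_rot: [3.137, -0.001, 1.696]
wrist_force: [0.4, -0.1, -1.6]
finger_gap: 15.0
finger_force: 70.2
shift [-42.81   1.58  -0.14] turn 5.83 pos [474.89 200.17 184.1 ] yaw 97.17 F [ 0.4  -0.09 -1.62] M [-0.05  0.05 -0.01] t 14.75
```

View pics/c5.png

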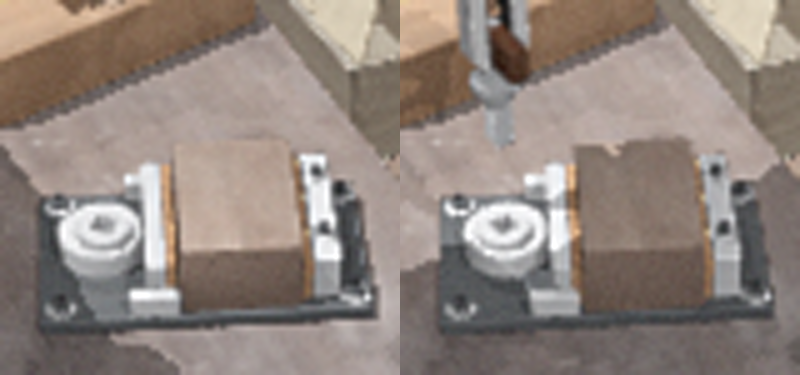

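The right panel shows the block between both corks, the jaw moved up to it, and the key drawn out. Returning to the stand.

```bash
python3 -m creep '[[-1,[-42.8,1.6,-0.1],5.8],[-1,[-42.8,1.6,-0.1],5.8],[-1,[-42.8,1.6,-0.1],5.8],[-1,[-42.8,1.6,-0.1],5.8],[-1,[-42.8,1.6,-0.1],5.8],[-1,[-42.8,1.6,-0.1],5.8],[-1,[-42.8,1.6,-0.1],5.8],[-1,[-42.8,1.6,-0.1],5.8],[-1,[-42.8,1.6,-0.1],5.8],[-1,[-42.8,1.6,-0.1],5.8],[-1,[-42.8,1.6,-0.1],5.8],[-1,[-42.8,1.6,-0.1],5.8]]';python3 -c "
from h import *
go([544.1,-222.4,146],68)"
```

```text
clock: 16.0
eef_pos: [543.1, -221.9, 181.6]
eef_rot: [-3.141, -0.0, 1.191]
wrist_force: [0.3, -0.3, -2.6]
finger_gap: 14.8
finger_force: 70.2
shift [-0.01  0.12  3.56] turn 0.04 pos [ 543.06 -221.94  181.6 ] yaw 68.22 F [ 0.31 -0.33 -2.58] M [-0.04  0.1   0.02] t 16.00
```

```bash
python3 -m creep '[[-1,[0,0.1,2],0],[-1,[0,0.1,3.6],0],[-1,[0,0.1,4],0],[-1,[0,0.1,4],0],[-1,[0,0.1,4],0]]';python3 - <<'E'
from h import *
go([544.1,-222.4,136],68)
s=shot('side');cv2.imwrite("pics/c6.png",crop(s,300,215,75,90,6))
E
```

```text
clock: 16.5
eef_pos: [544.5, -223.1, 143.1]
eef_rot: [3.14, 0.0, 1.19]
wrist_force: [-0.1, 0.3, -1.1]
finger_gap: 15.0
finger_force: 70.2
shift [ 0.05 -0.07  0.71] turn 0.04 pos [ 544.54 -223.09  143.12] yaw 68.21 F [-0.11  0.34 -1.12] M [-0.04  0.09  0.  ] t 16.50
```

View pics/c6.png

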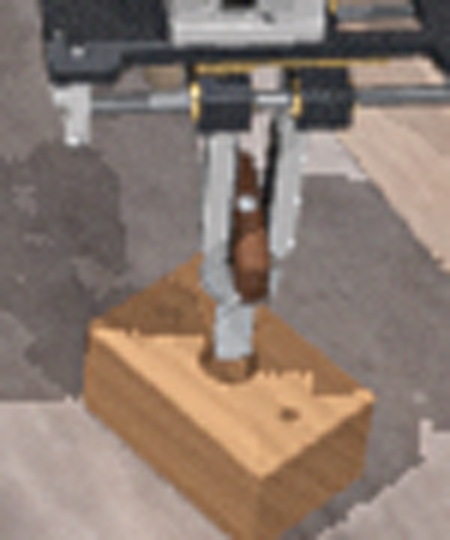

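Shank end at crop (235,355) lies over the hole at (230,367). Lowering in stages.

```bash
g(){ python3 -c "
from h import *
go([544.1,-222.4,89.2],68)"; }; python3 -m creep '[[-1,[0.02,-0.04,0.6],0],[-1,[0.02,-0.04,1.2],0],[-1,[0.02,-0.04,1.6],0],[-1,[0.02,-0.04,1.6],0]]' >/dev/null;g
```

```text
shift [0.07 0.03 3.61] turn 0.03 pos [ 543.56 -222.94  125.34] yaw 68.17 F [-0.14 -1.18 -0.94] M [-0.01  0.04  0.03] t 16.95
```

Key end is about 9 mm into the hole, with no force.

```bash
g(){ python3 -c "
from h import *
go([544.1,-222.4,89.2],68)"; }; python3 -m creep '[[-1,[0.03,0,0.6],0],[-1,[0.03,0,1.2],0],[-1,[0.03,0,1.8],0],[-1,[0.03,0,1.8],0]]' >/dev/null;g;python3 -m creep '[[-1,[0,0,0.6],0],[-1,[0,0,1.2],0],[-1,[0,0,1.6],0],[-1,[0,0,1.6],0],[-1,[0,0,1.6],0]]' >/dev/null;g
```

```text
shift [0.04 0.05 1.79] turn 0.03 pos [ 543.55 -222.59  107.06] yaw 68.17 F [ 0.6  -0.59 -2.71] M [-0.04  0.11  0.02] t 17.35
shift [ 0.04 -0.01  0.3 ] turn 0.03 pos [ 544.01 -222.81   92.24] yaw 68.17 F [ 0.57  0.14 -1.98] M [-0.1   0.14 -0.02] t 17.85
```

```bash
g(){ python3 -c "
from h import *
go([544.1,-222.4,89.2],68)"; }; python3 -m creep '[[-1,[0,0,0.1],0],[-1,[0,0,0.2],0],[-1,[0,0,0.2],0],[-1,[0,0,0.2],0]]' >/dev/null;g;python3 -m creep '[[-1,[0,0,0.1],0],[-1,[0,0,0.1],0],[-1,[0,0,0.1],0]]' >/dev/null;g
```

```text
shift [ 0.04 -0.01  0.11] turn 0.04 pos [ 544.02 -222.78   90.26] yaw 68.18 F [ 0.48  0.24 -1.71] M [-0.07  0.08  0.04] t 18.25
shift [ 0.04 -0.01  0.01] turn 0.03 pos [ 544.08 -222.83   89.32] yaw 68.17 F [ 0.03 -0.97 -0.33] M [-0.07  0.02 -0.  ] t 18.55
```

Home height reached. Press slightly, then release slowly and rise.

```bash
g(){ python3 -c "
from h import *
go([544.1,-222.4,89.2],68)"; }; python3 -m creep '[[-1,[0,0,0.05],0],[-1,[0,0,0.05],0]]' >/dev/null;g;python3 -m creep '[[-0.6,[0,0,0.05],0],[-0.55,[0,0,0.05],0],[-0.5,[0,0,0.05],0],[-0.3,[0,0,0.05],0],[-0.3,[0,0,0.05],0]]' 10;g;python3 -m creep '[[-0.2,[0,0,-1],0],[0,[0,0,-4],0],[0,[0,0,-8],0],[0,[0,0,-12],0],[0,[0,0,-12],0],[0,[0,0,-12],0]]'
```

```text
shift [ 0.04 -0.02  0.01] turn 0.03 pos [ 544.11 -222.83   89.28] yaw 68.17 F [-2.77  0.9   4.89] M [ 0.15  0.5  -0.02] t 18.75
clock: 19.25
eef_pos: [543.8, -222.7, 88.0]
eef_rot: [-3.141, -0.0, 1.19]
wrist_force: [0.5, 0.4, -0.3]
finger_gap: 32.6
finger_force: 0.0
shift [ 0.04  0.01 -0.12] turn 0.03 pos [ 543.83 -222.74   88.  ] yaw 68.17 F [ 0.53  0.36 -0.35] M [-0.08  0.11 -0.03] t 19.25
clock: 19.85
eef_pos: [544.1, -222.8, 209.2]
eef_rot: [3.14, 0.0, 1.19]
wrist_force: [0.3, 0.3, -0.1]
finger_gap: 47.1
finger_force: 0.0
```

Run:
```python
from h import *
s=shot('side');t=shot('top');cv2.imwrite("pics/c7.png",np.vstack([np.hstack([crop(s,305,230,65,70,5),crop(s,235,160,80,70,5)])]))
```

```text
(no output)
```

View pics/c7.png

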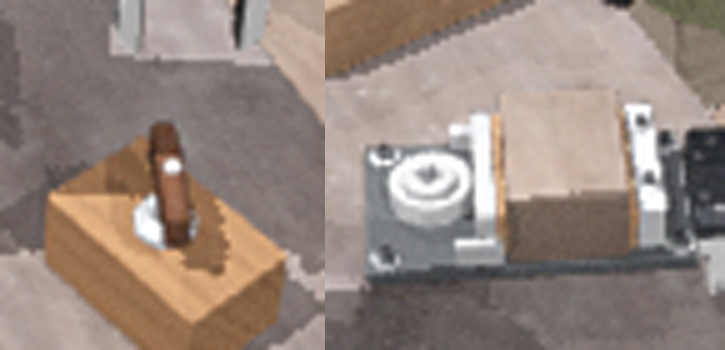

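The key's dot is back at side pixel (339,262.6), exactly as at the start, with the shoulder on the wood. The block is clamped and the gripper is clear.

```bash
python3 -c "
from cell import manip
print(manip.sign_off())"
```

```text
the job is handed in; nothing more can be done
None
```

The block is clamped at about 0.245 N m (noisy single readings up to 0.29), the key is back upright and fully down in its stand, and the job was handed in at about 20 s.

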